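# Trim a wax batch on the sprung scale

## Task

Make up the wax batch on the sprung scale: move wax sticks from the sloping rack to the pan if it is too light, or from the pan back to the rack if it is too heavy, until the red pointer comes to rest inside the green band. Leave the two tins, the ink roller and the tub where they are, do not push the pan down to its stop, and finish with every stick lying flat either on the pan or on the slope of the rack.

Things in the scene. Friction and masses are not known exactly. Their poses are not given: they have to be found in the camera images.
- scale: Sprung tray scale fixed to the table, left or right of the rack: white base 220 by 240 by 45 mm under the pan, and an upright white gauge plate (10 thick, 60 wide, 190 mm high) at x = +152 mm with a green band across it. Origin: centre of the base's underside; x from the pan's front to the gauge.
- pan (a joint): How far the pan has sunk, in m: 0 empty (pan floor 130 mm above the table), 0.050 at its stop. Goes as the load, about 0.0545 m per kg (about 5 mm a stick), and swings for a second after a change. Inside the green band means 0.0243 to 0.0302.
- pan_floor (a point): Centre of the top surface of the pan's floor; moves down with the pan. The pan is a flat aluminium tray 240 (x) by 280 (y) mm with a rim 7 mm high; axes as the scale's. The half towards -x (the robot) has room for four sticks side by side, lying along x.
- pointer (a point): Tip of the red pointer, which rides with the pan in front of the gauge plate's far (+x) face; at the height of the pan's floor.
- band_mid (a point): Middle of the green band on the gauge plate; the band is 5.9 mm high.
- rack: Plywood rack fixed to the table, 220 (x) by 270 (y) mm: a sloping board and above it a clear hood with a red front edge, from x = -15 to +110 mm, 225 to 231 mm above the table; so sticks are reached from the front with the tool tilted like the slope. Posts at x = 98, y = +-125 mm carry the hood. Origin: centre of the underside; -x is the open front.
- slope: The rack's sloping board, 150 by 270 mm, rising away from the front at 0.6 rad (34 deg). Origin: centre of its top surface, 75 mm above the table; x up the slope, z square out of it. A lip 14 mm high at x = -76 to -70 mm stops the sticks, centres then near x = -9 mm. Four marked lanes at y = -96, -32, 32, 96 mm; the first and third hold a stick at the start, the others are empty.
- stick1: Red wax stick, a plain bar 120 (x) by 30 (y) by 24 (z) mm, about 90 g; exact mass unknown, varies about 12 % between sticks. At the start it lies flat on the scale's pan, roughly along the pan's x. Origin at the centre of its underside, x along its length, z out of its top face.
- stick2: Blue wax stick, a plain bar 120 (x) by 30 (y) by 24 (z) mm, about 90 g; exact mass unknown, varies about 12 % between sticks. At the start it lies flat on the scale's pan, roughly along the pan's x. Origin at the centre of its underside, x along its length, z out of its top face.
- stick3: Yellow wax stick, a plain bar 120 (x) by 30 (y) by 24 (z) mm, about 90 g; exact mass unknown, varies about 12 % between sticks. At the start it lies in the sloping rack, flat on the slope, its length up the slope and its low end against the lip. Origin at the centre of its underside, x along its length, z out of its top face.
- stick4: Orange wax stick, a plain bar 120 (x) by 30 (y) by 24 (z) mm, about 90 g; exact mass unknown, varies about 12 % between sticks. At the start it lies in the sloping rack, flat on the slope, its length up the slope and its low end against the lip. Origin at the centre of its underside, x along its length, z out of its top face.
- tin1: Round steel tin of wax with a grey lid, 87 mm across, 55 mm high; full or part-full, mass unknown (150 to 510 g). One tin stands on the pan near its far (+x) side, the other on the plinth; which is which varies. To be left where it is. Origin at the centre of its underside.
- tin2: Round steel tin of wax with a grey lid, 87 mm across, 55 mm high; full or part-full, mass unknown (150 to 510 g). One tin stands on the pan near its far (+x) side, the other on the plinth; which is which varies. To be left where it is. Origin at the centre of its underside.
- plinth: Wooden block 110 by 110 by 102 mm high, fixed, beyond the scale and rack; carries one tin. Origin at the centre of its underside.
- brayer: Ink roller lying on the table to the right (-y) of the work: black roller 40 mm across and 90 mm long, blue handle; 175 mm long in all, 42 mm high. Origin on the table under the roller's middle. To be left alone.
- tub: White open plastic tub 120 by 100 by 65 mm, to the left (+y) of the work; to be left alone. Origin at the centre of its underside.
Mind the look-alikes: they are no part of the job. What is meant by the stick4 is not black, and is the larger of those in its own colour.

How it is judged (in metres and radians):
At the end, for the whole second after the job is handed in: The pan rests with the pointer in the green band (sunk 0.0243 to 0.0302 m, 1 mm of grace either side), and each of the four sticks lies flat and at rest, on the pan (within 0.2 rad of level) or flat on the rack's slope (within 0.15 rad) (value of joint pan between 0.0233 and 0.0312 m and velocity of joint pan between -0.01 and 0.01 m/s and ((x of stick1 in the frame of pan_floor between -0.12 and 0.12 m and y of stick1 in the frame of pan_floor between -0.14 and 0.14 m and z of stick1 in the frame of pan_floor between -0.006 and 0.035 m and angle between stick1's own z axis and vertical below 0.2 rad) or (x of stick1 in the frame of slope between -0.06 and 0.06 m and y of stick1 in the frame of slope between -0.135 and 0.135 m and z of stick1 in the frame of slope between -0.006 and 0.008 m and angle between the z axis of stick1 and the z axis of slope, either way round below 0.15 rad)) and linear speed of each of stick1, stick2, stick3, stick4 below 0.03 m/s and ((x of stick2 in the frame of pan_floor between -0.12 and 0.12 m and y of stick2 in the frame of pan_floor between -0.14 and 0.14 m and z of stick2 in the frame of pan_floor between -0.006 and 0.035 m and angle between stick2's own z axis and vertical below 0.2 rad) or (x of stick2 in the frame of slope between -0.06 and 0.06 m and y of stick2 in the frame of slope between -0.135 and 0.135 m and z of stick2 in the frame of slope between -0.006 and 0.008 m and angle between the z axis of stick2 and the z axis of slope, either way round below 0.15 rad)) and ((x of stick3 in the frame of pan_floor between -0.12 and 0.12 m and y of stick3 in the frame of pan_floor between -0.14 and 0.14 m and z of stick3 in the frame of pan_floor between -0.006 and 0.035 m and angle between stick3's own z axis and vertical below 0.2 rad) or (x of stick3 in the frame of slope between -0.06 and 0.06 m and y of stick3 in the frame of slope between -0.135 and 0.135 m and z of stick3 in the frame of slope between -0.006 and 0.008 m and angle between the z axis of stick3 and the z axis of slope, either way round below 0.15 rad)) and ((x of stick4 in the frame of pan_floor between -0.12 and 0.12 m and y of stick4 in the frame of pan_floor between -0.14 and 0.14 m and z of stick4 in the frame of pan_floor between -0.006 and 0.035 m and angle between stick4's own z axis and vertical below 0.2 rad) or (x of stick4 in the frame of slope between -0.06 and 0.06 m and y of stick4 in the frame of slope between -0.135 and 0.135 m and z of stick4 in the frame of slope between -0.006 and 0.008 m and angle between the z axis of stick4 and the z axis of slope, either way round below 0.15 rad))); the robot touches nothing.
It fails at once if the pan is pushed down to its stop (value of joint pan above 0.048 m).
It fails at once if tin1 is moved from its place (distance of tin1 from where it was at the start of the episode above 0.06 m or angle between tin1's own z axis and vertical above 0.4 rad).
It fails at once if tin2 is moved from its place (distance of tin2 from where it was at the start of the episode above 0.06 m or angle between tin2's own z axis and vertical above 0.4 rad).
It fails at once if the ink roller is pushed away (distance of brayer from where it was at the start of the episode above 0.04 m).
It fails at once if the tub is pushed away (distance of tub from where it was at the start of the episode above 0.04 m).
It also fails if it takes over 67 s, if anything falls off the work surface, if the arm or the gripper's body presses on something with over 40 N, if the wrist force passes 120 N, or if a joint passes its speed limit or range.

## Robot

A 6-joint arm with a two-finger parallel gripper is mounted at the origin on the work surface. World frame = base frame: x ahead of the robot, y to its left, z up, the work surface at z = 0. Lengths are in mm, angles in rad, forces in N, time in s.
With the tool pointing down it reaches from about 275 to 750 mm from the base axis. Payload 10.2 kg.
Tool frame: the origin (TCP) lies between the finger pads; the fingertips stand 8 mm ahead of it and the grasp point (between the pads) lies 11 mm behind it; z points along the fingers, y is the line along which they close (so a half turn about z gives the same grasp; the last joint's range is limited). The gripper opens to 85 mm and grips with 20 to 120 N. Pads are 22 mm wide; open, the fingers measure 114 mm over their backs; the gripper's body (76 mm by 85 mm) begins 54 mm behind the grasp point. The pads swing forward as they close: fully open they stand 13 mm farther back than shut.
Start: joints at [0.97, 0.313, 1.498, -0, 1.331, -0.223], TCP at [193.673, 487.977, 239.294] pointing down, gripper open.
Joint ranges: [-2.94, 2.94], [-0.97, 2.17], [0.19, 2.56], [-1.23, 4.37], [0.02, 3.11], [-2.88, 2.88]. Speed limits (rad/s): [2.39, 2.39, 3.01, 3.14, 3.14, 3.14].

## Interface

Orientations are given as a unit quaternion [w, x, y, z].
In Python, from rig import * gives the robot as it stands.
- The arm moves only by the shell command python3 -m handwheel 'ROWS' [FORCE]. ROWS is JSON, a list that holds one entry, the list of rows, each a list of 7 numbers: the shift along the world's x, y, z in mm, then the turn, a rotation vector about the world's x, y, z in degrees, then the opening, from -1 (shut) to 1 (fully open). A call has 1 to 8 rows; each row shifts and turns the commanded pose from where the row before left it; what a row does not reach is not made up. A row lasts 1/8 s, in which the tool goes at most 62.5 mm and 10.7 degrees, less where a joint would pass 70% of its speed; a pose out of reach is approached as far as the arm can. A call is refused whole if a number of a shift passes 62.5 or a number of a turn 10.7, either way. A call with a gripper value outside its range is refused whole. The fingers move at their own pace and stop on an object; FORCE is the grip in N (left out, the last holds). Time passes only in rows, so rows that do not move let the fingers close. It gives the time, the measured TCP pose, the force, the opening and the grip force at its end, in the units of the state.
- sense(): the state, without advancing time (a new reading comes with each control period).
- capture(name): name is "scene" or "side" or "wrist"; returns a dict with "image" (400x640x3 uint8, red, green, blue), "fx", "fy", "cx", "cy" (pixels), "dist_coeffs" ([k1, k2, p1, p2, k3] as OpenCV has them; the pictures are not rectified), "rvec" (rotation vector, rad) and "tvec" (3), from world to camera coordinates, as OpenCV has them; the wrist camera has in their place "hand_eye" (4x4, takes a point from camera to tool coordinates, whose origin is the TCP and whose axes are the flange's). Camera axes: x right, y down, z forward; pixel columns grow to the right and rows downward; lengths in mm; the calibration is good to about 2 mm. A picture is of the moment at which its call begins: read the wrist's pose just before it. There is no depth.
- finish_job(): hands the job in; it is judged then, once.
The state is a dict: "time_s": time; "joints": joint angles; "dq": joint speeds; "tau": joint torques, N m; "eef_pos": TCP position; "ee_rot": TCP orientation; "force": force on the tool from outside, world axes, zero at the start; "wrist_torque": the same for the moment, N m; "grip_width": opening from 0.0 (shut) to 1.0 (fully open); "grip_force": force on a finger pad.
Only numpy, scipy, OpenCV 4.12 (cv2) and the standard library are available. Lean on these libraries where they do the work, as an engineer would, in place of code of your own. Each camera call takes 0.05 s, during which the arm holds its last target. There are 200 camera calls.

## Working session

There is one attempt and no reset: what is moved stays moved. The work goes in short steps, Python scripts to look and compute and a shell command to move; the robot and the scene stay as the last step left them, time stands still between calls to the robot, and variables do not carry over. Pictures are saved under pics/ and viewed, at most 10 in all, crops included, and the job is handed in when it is done.

```bash
ls; mkdir -p pics; cat > h.py <<'E'
from rig import *
import numpy as np, cv2, json
from scipy.spatial.transform import Rotation as R
def cam(c):
    K=np.array([[c['fx'],0,c['cx']],[0,c['fy'],c['cy']],[0,0,1.]]);d=np.array(c['dist_coeffs'],float)
    if 'rvec' in c:
        Rm=cv2.Rodrigues(np.array(c['rvec'],float))[0];t=np.array(c['tvec'],float).ravel()
        return K,d,Rm,t
    raise ValueError
def rays(c,px):
    K,d,Rm,t=cam(c)
    u=cv2.undistortPoints(np.array(px,float).reshape(-1,1,2),K,d).reshape(-1,2)
    v=np.c_[u,np.ones(len(u))]@Rm
    return -Rm.T@t, v/np.linalg.norm(v,axis=1)[:,None]
def onz(c,px,z):
    o,v=rays(c,px); return o+v*((z-o[2])/v[:,2])[:,None]
def proj(c,P):
    K,d,Rm,t=cam(c); return cv2.projectPoints(np.array(P,float).reshape(-1,1,3),cv2.Rodrigues(Rm)[0],t,K,d)[0].reshape(-1,2)
def tri(c1,p1,c2,p2):
    o1,v1=rays(c1,[p1]);o2,v2=rays(c2,[p2]);v1=v1[0];v2=v2[0]
    s=np.linalg.lstsq(np.c_[v1,-v2],o2-o1,rcond=None)[0]
    a=o1+s[0]*v1;b=o2+s[1]*v2;return (a+b)/2,np.linalg.norm(a-b)
def save(n,im): cv2.imwrite('pics/'+n+'.png',cv2.cvtColor(im,cv2.COLOR_RGB2BGR))
def shot(n):
    s=sense();c=capture(n)
    if 'hand_eye' in c:
        q=s['ee_rot'];T=np.eye(4);T[:3,:3]=R.from_quat([q[1],q[2],q[3],q[0]]).as_matrix();T[:3,3]=s['eef_pos']
        M=np.linalg.inv(T@np.array(c['hand_eye'],float))
        c['rvec']=cv2.Rodrigues(M[:3,:3])[0];c['tvec']=M[:3,3]
    return c
E
python3 - <<'E'
from h import *
import pickle
S=sense();print(S)
cs={n:shot(n) for n in('scene','side','wrist')}
pickle.dump(cs,open('c0.pkl','wb'))
save('a',np.vstack([cv2.resize(cs['scene']['image'],(800,500))]))
save('b',cv2.resize(cs['side']['image'],(800,500)))
for n,c in cs.items(): print(n,rays(c,[[320,200]]))
E
```

```text
pics
{'time_s': 0.0, 'joints': array([ 9.69603960e-01,  3.13443083e-01,  1.49843741e+00,  1.60941576e-05,
        1.33101112e+00, -2.23405562e-01]), 'dq': array([ 0.00060652,  0.00072308,  0.00234045,  0.001715  , -0.00154536,
       -0.00047552]), 'tau': array([ 1.77437381e-03, -4.12266755e+01, -2.59744298e+01, -5.48268997e-05,
        4.08675929e-03, -4.66147483e-06]), 'eef_pos': array([193.51959348, 487.76398342, 238.73849073]), 'ee_rot': array([-2.67417097e-04,  1.87773939e-01,  9.82212058e-01, -5.91920627e-04]), 'force': array([ 0.25451741, -0.56342277,  0.6209489 ]), 'wrist_torque': array([0.00016216, 0.03062582, 0.00651896]), 'grip_force': 0.0, 'grip_width': 1.0002118431212834}
scene (array([1417.85674547, -378.54732393,  982.46528718]), array([[-0.65597924,  0.29752354, -0.69366489]]))
side (array([261.09022905, 836.65753399, 752.1645824 ]), array([[ 0.28781017, -0.7655809 , -0.57537048]]))
wrist (array([122.07115521, 515.71507748, 373.29166526]), array([[ 0.29624441, -0.09477298, -0.95039851]]))
```

View pics/a.png

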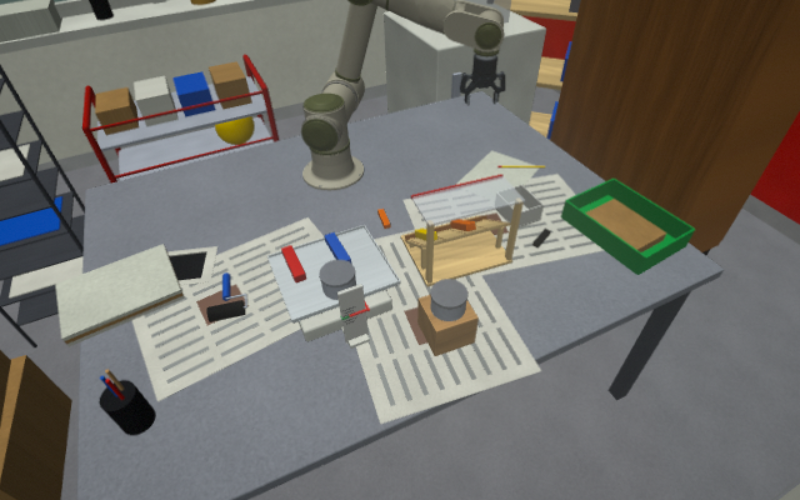

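View pics/b.png

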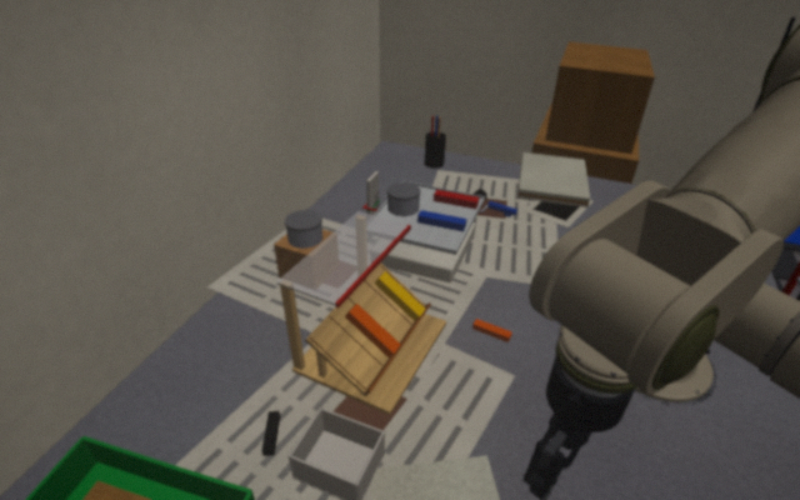

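The scene view shows the red stick at (293,263), blue at (338,247), a tin on the pan at (337,280), the gauge at (352,315), and the rack with yellow (427,233) and orange (463,225).

Candidates for stick4 (scene view, 800 px wide): the orange stick in the rack (463,225), the small orange bar on the table (384,217), and the black bar (541,238). I choose the one in the rack because it is the larger of the two orange bars. The close crop will check this.

```bash
cat >> h.py <<'E'
RNG={'red':[((0,130,60),(4,255,255)),((174,130,60),(180,255,255))],'blue':[((105,120,50),(125,255,255))],'yellow':[((20,150,80),(32,255,255))],'orange':[((5,180,90),(15,255,255))],'green':[((45,80,40),(85,255,255))]}
def blobs(c,col,amin=12):
    hsv=cv2.cvtColor(c['image'],cv2.COLOR_RGB2HSV);m=0
    for a,b in RNG[col]: m=m|cv2.inRange(hsv,a,b)
    n,l,st,ce=cv2.connectedComponentsWithStats(m)
    return [(ce[i].round(1),st[i].tolist(),l==i) for i in range(1,n) if st[i][4]>=amin]
E
python3 - <<'E'
from h import *
import pickle
cs=pickle.load(open('c0.pkl','rb'))
s,d,w=cs['scene']['image'],cs['side']['image'],cs['wrist']['image']
g=cv2.resize(s[215:290,245:320],(400,400),interpolation=cv2.INTER_CUBIC)
r=cv2.resize(d[190:310,220:370],(400,320),interpolation=cv2.INTER_CUBIC)
p=cv2.resize(s[140:215,215:410],(800,280)[:2],interpolation=cv2.INTER_CUBIC)
top=np.hstack([g[40:360],r])
save('crop',np.vstack([top,p]));save('w0',w)
for n in('scene','side'):
  for k in RNG:
    for ce,st,m in blobs(cs[n],k):print(n,k,ce,st)
E
```

```text
scene red [444.4  28.6] [421, 14, 39, 33, 679]
scene red [133.8  96.4] [66, 44, 157, 102, 1162]
scene red [626.4 140.9] [601, 89, 39, 90, 1793]
scene red [382.5 144. ] [377, 143, 12, 3, 12]
scene red [354.5 150.5] [347, 149, 16, 4, 16]
scene red [336.4 154.7] [329, 153, 17, 5, 19]
scene red [234.8 210.7] [226, 197, 19, 29, 267]
scene red [288.6 248.2] [280, 242, 16, 11, 37]
scene red [ 91.1 310.5] [84, 303, 15, 17, 57]
scene blue [452.7  47.6] [449, 33, 8, 32, 52]
scene blue [153.4  71.1] [139, 58, 30, 28, 606]
scene blue [442.   94.6] [438, 81, 9, 30, 69]
scene blue [159.  88.] [147, 84, 25, 9, 106]
scene blue [ 46.4 162.2] [43, 157, 7, 13, 66]
scene blue [ 22.6 180.3] [0, 166, 49, 31, 938]
scene blue [269.  197.5] [260, 186, 21, 24, 233]
scene blue [180.4 228.5] [178, 219, 6, 22, 116]
scene blue [ 85.6 308. ] [80, 301, 14, 17, 37]
scene yellow [160.8   0.9] [153, 0, 17, 3, 45]
scene yellow [188.3 104.1] [172, 94, 31, 21, 462]
scene yellow [418.5 133. ] [402, 133, 34, 1, 34]
scene yellow [336.6 186.7] [332, 183, 10, 9, 69]
scene yellow [347.9 188.3] [347, 185, 3, 7, 19]
scene orange [306.8 173.9] [303, 168, 9, 13, 65]
scene orange [372.9 179.2] [362, 176, 18, 9, 80]
scene green [501.5 179.6] [449, 142, 107, 78, 3239]
side red [364.5 157.7] [348, 152, 35, 12, 246]
side red [297.7 212.5] [269, 181, 59, 64, 261]
side blue [402.  165.9] [392, 162, 21, 9, 77]
side blue [353.1 174.7] [335, 169, 37, 13, 230]
side blue [634.8 189.7] [628, 181, 12, 15, 111]
side yellow [320.1 235.8] [300, 217, 40, 39, 559]
side orange [299.8 263. ] [279, 244, 42, 39, 495]
side orange [393.9 262.8] [380, 256, 29, 15, 155]
side green [100.7 381.3] [20, 349, 183, 51, 4323]
```

View pics/crop.png

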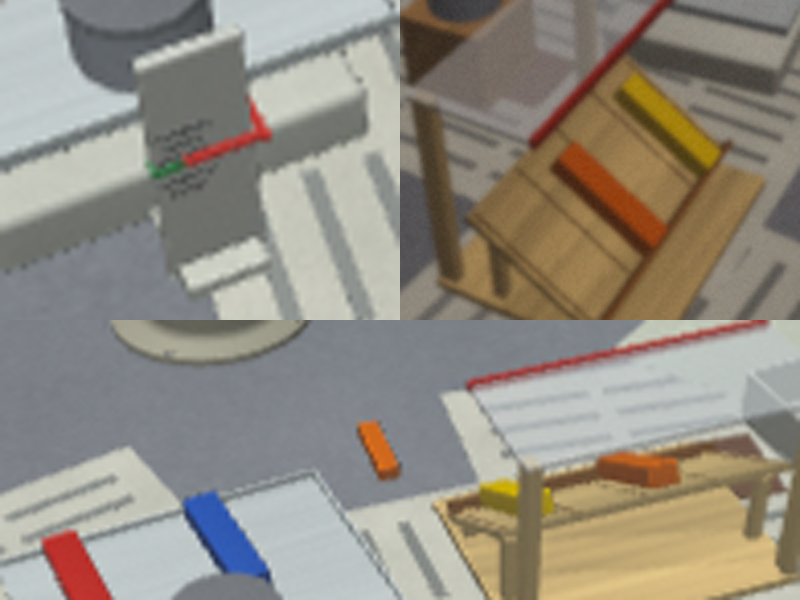

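Left crop: the pointer's tip appears next to the green (165,170) but stands in front of the plate, so parallax matters. Right crop: two large sticks lie in the rack and the small orange bar on the table is the decoy, which confirms the choice. Next I'll measure positions and pan height.

```bash
python3 - <<'E'
from h import *
import pickle
cs=pickle.load(open('c0.pkl','rb'));A,B=cs['scene'],cs['side']
# blob-centroid triangulation
P={'red':((234.8,210.7),(364.5,157.7)),'blue':((269,197.5),(353.1,174.7)),'decoy':((306.8,173.9),(393.9,262.8))}
for k,(a,b) in P.items(): print(k,*[np.round(x,1) for x in tri(A,a,B,b)])
# hi-res crop px -> image px
g=lambda x,y:(245+x*75/400,215+(y+40)*75/400)
s=lambda x,y:(220+(x-400)*150/400,190+y*120/320)
p=lambda x,y:(215+x*195/800,140+(y-320)*75/280)
print('gauge top corners tips scene', [g(135,65),g(242,32),g(267,130),g(187,160),g(165,170)])
for n,px in [('gaugeTopL',g(135,65)),('gaugeTopR',g(242,32))]: print(n,onz(A,[px],235).round(1), onz(A,[px],190).round(1))
print('gauge foot line (z0..45)',onz(A,[g(190,290)],0).round(1),onz(A,[g(268,245)],0).round(1))
# sidewise sticks top corners at rack: orange in side view
for n,q in {'o_up_L':(553,155),'o_up_R':(575,142),'o_lo_R':(668,228),'o_lo_L':(650,240),'y_up_L':(617,90),'y_up_R':(635,72),'y_lo_R':(722,150),'y_lo_L':(702,160)}.items():
    print(n,np.round(s(*q),1),onz(B,[s(*q)],100).round(1)[0])
print('red edge hood ends tri', tri(A,p(470,385),B,s(537,138)), tri(A,p(765,322),B,s(668,2)))
print('hood edge z228 scene',onz(A,[p(470,385),p(765,322)],228).round(1).tolist(),'side',onz(B,[s(537,138),s(668,2)],228).round(1).tolist())
print('base rack front corners side z?',onz(B,[s(765,180)],12).round(1))
for n in 'wrist',: 
  for k in RNG:
    for ce,st,m in blobs(cs[n],k):print(n,k,ce,st)
E
```

```text
red [ 526.4 -279.4  126.4] 5.1
blue [ 526.3 -158.7  130.2] 2.0
decoy [338.1  54.6  12.7] 3.2
gauge top corners tips scene [(270.3125, 234.6875), (290.375, 228.5), (295.0625, 246.875), (280.0625, 252.5), (275.9375, 254.375)]
gaugeTopL [[ 771.  -231.6  235. ]] [[ 732.1 -222.8  190. ]]
gaugeTopR [[ 774.4 -175.9  235. ]] [[ 735.7 -163.7  190. ]]
gauge foot line (z0..45) [[ 746.1 -216.4    0. ]] [[ 736.8 -162.9    0. ]]
o_up_L [277.4 248.1] [610.  203.8 100. ]
o_up_R [285.6 243.2] [598.8 179.5 100. ]
o_lo_R [320.5 275.5] [476.8 250.  100. ]
o_lo_L [313.8 280. ] [486.  268.8 100. ]
y_up_L [301.4 223.8] [593.4  92.  100. ]
y_up_R [308.1 217. ] [588.1  57.6 100. ]
y_lo_R [340.8 246.2] [465.8 137.4 100. ]
y_lo_L [333.2 250. ] [478.7 157.6 100. ]
red edge hood ends tri (array([556.94241699, 148.41998949, 160.80207615]), np.float64(194.36007113286206)) (array([546.50504006, 256.53712974, 285.73505455]), np.float64(141.07559161691069))
hood edge z228 scene [[536.2, 60.2, 228.0], [563.4, 325.0, 228.0]] side [[561.4, 315.4, 228.0], [536.4, 102.1, 228.0]]
base rack front corners side z? [[437.2  70.1  12. ]]
wrist red [388.8 192.8] [385, 191, 9, 5, 32]
wrist yellow [465.5 199.8] [396, 192, 135, 16, 458]
wrist green [617.2 358.1] [580, 325, 60, 75, 2664]
wrist green [498.7 393.8] [483, 386, 34, 14, 343]
```

View pics/w0.png

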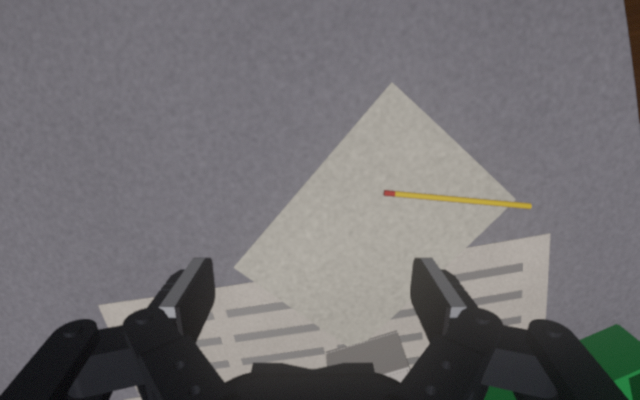

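```bash
python3 -m handwheel '[[[34,-40,-6,0,0,8,1],[34,-40,-6,0,0,8,1],[34,-40,-6,-0.9,-8.6,0,1],[34,-40,-6,-0.9,-8.6,0,1],[34,-40,-6,-0.8,-8.5,0,1],[34,-40,-6,-0.8,-8.5,0,1],[34,-40,-6,0,0,0,1],[34,-40,-5,0,0,0,1]]]' 40
python3 - <<'E'
from h import *
import pickle
S=sense();c=shot('wrist');pickle.dump(c,open('w1.pkl','wb'));save('w1',c['image'])
q=S['ee_rot'];print(S['time_s'],S['eef_pos'],R.from_quat([q[1],q[2],q[3],q[0]]).as_matrix().round(3))
for k in('yellow','orange'):
    for ce,st,m in blobs(c,k,60):print(k,ce,st)
E
```

```text
time_s: 1.15
eef_pos: [466.3, 166.7, 192.1]
ee_rot: [0.295, 0.047, 0.954, -0.015]
force: [0.5, 0.5, -0.1]
grip_width: 1.005
grip_force: 0.0
1.15 [466.27926985 166.67632487 192.14879198] [[-0.821  0.099  0.562]
 [ 0.081  0.995 -0.056]
 [-0.565 -0.    -0.825]]
yellow [240. 181.] [216, 110, 47, 146, 5652]
orange [385.7 181. ] [365, 111, 45, 144, 5189]
```

View pics/w1.png

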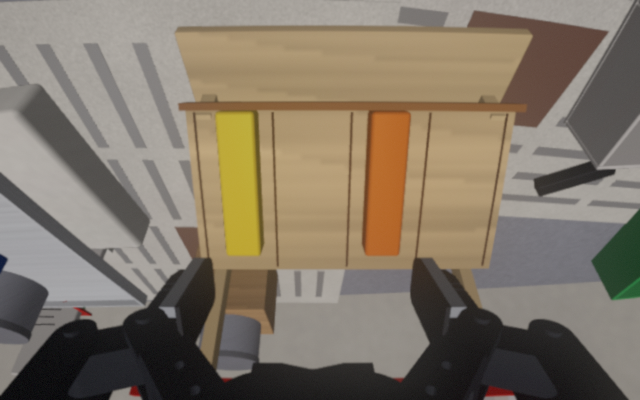

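The view shows the yellow stick (240,181) and orange (386,181) flat against the lip. I'll take a second view for height.

```bash
python3 -m handwheel '[[[-6,-60,0,0,0,0,1],[0,0,0,0,0,0,1]]]' | head -2
cat >> h.py <<'E'
def quad(c,k,amin=800):
    b=max(blobs(c,k,amin),key=lambda b:b[1][4])
    cn=max(cv2.findContours(b[2].astype(np.uint8),cv2.RETR_EXTERNAL,cv2.CHAIN_APPROX_NONE)[0],key=cv2.contourArea)
    h=cv2.convexHull(cn);e=2.
    while True:
        a=cv2.approxPolyDP(h,e,True).reshape(-1,2).astype(float)
        if len(a)<=4: break
        e+=.5
    ce=a.mean(0);a=a[np.argsort(np.arctan2(*(a-ce).T[::-1]))]
    return a   # ordered by image angle: TL,TR,BR,BL
E
python3 - <<'E'
from h import *
import pickle
c1=pickle.load(open('w1.pkl','rb'));c2=shot('wrist');pickle.dump(c2,open('w2.pkl','wb'))
for k in('yellow','orange'):
    a,b=quad(c1,k),quad(c2,k);print(k,a.tolist(),b.tolist())
    P=np.array([tri(c1,x,c2,y)[0] for x,y in zip(a,b)]);print(P.round(1))
    m=P.mean(0);l=(P[2]+P[3]-P[0]-P[1])/2;w=(P[1]+P[2]-P[0]-P[3])/2;n=np.cross(w,l);n/=np.linalg.norm(n)
    print('centre top',m.round(1),'len',np.linalg.norm(l),'wid',np.linalg.norm(w),'dir',(l/np.linalg.norm(l)).round(3),'n',n.round(3))
E
```

```text
time_s: 1.45
eef_pos: [460.9, 115.5, 191.9]
yellow [[216.0, 113.0], [255.0, 111.0], [257.0, 255.0], [231.0, 255.0]] [[284.0, 116.0], [320.0, 112.0], [321.0, 254.0], [290.0, 256.0]]
[[483.1  91.2  51.9]
 [492.5 117.9  39.8]
 [567.8 111.3 125.9]
 [586.5  82.6 115.3]]
centre top [532.5 100.7  83.2] len 116.79170059530782 wid 28.121672886094323 dir [ 0.765 -0.065  0.64 ] n [ 0.644  0.089 -0.76 ]
orange [[370.0, 116.0], [406.0, 112.0], [397.0, 253.0], [368.0, 254.0]] [[438.0, 117.0], [472.0, 113.0], [458.0, 253.0], [429.0, 255.0]]
[[494.  206.9  54.7]
 [498.  235.3  48.1]
 [587.1 226.  120.5]
 [587.4 201.8 120.3]]
centre top [541.6 217.5  85.9] len 114.60439969842072 wid 26.53972102417105 dir [ 0.796 -0.063  0.602] n [ 0.59  -0.139 -0.795]
```

```bash
python3 -m handwheel '[[[-6,-7,-4,0,0,0,0.3],[19,-2,-28,0,0,0,0.3],[19,-2,-28,0,0,0,0.3],[18,-2,-26,0,0,0,0.3],[0,0,0,0,0,0,0.3]]]'
python3 - <<'E'
from h import *
import pickle
c=shot('wrist');pickle.dump(c,open('w3.pkl','wb'));c2=pickle.load(open('w2.pkl','rb'))
a,b=quad(c,'yellow'),quad(c2,'yellow');print(a.tolist());print(np.array([tri(c,x,c2,y)[0] for x,y in zip(a,b)]).round(1))
S=sense();o=np.array(S['eef_pos']);print(o, proj(c,[o,o+[5.6,-.6,-8.2]]))
# mid-line of stick on top plane through point
o_,v=rays(c,[(a[0]+a[1])/2,(a[2]+a[3])/2,a.mean(0)]);n=np.array([-.562,.056,.825])
p0=np.array([529.5,101,87.5]);print((o_+v*(((p0-o_)@n)/(v@n))[:,None]).round(1))
E
```

```text
time_s: 2.12
eef_pos: [510.2, 105.6, 104.2]
ee_rot: [0.292, 0.046, 0.955, -0.014]
force: [-0.3, -1.1, 0.1]
grip_width: 0.653
grip_force: 0.0
[[277.0, 149.0], [335.0, 141.0], [333.0, 347.0], [288.0, 351.0]]
[[481.4  91.5  55.2]
 [487.7 118.4  45.6]
 [578.3 110.6 119.2]
 [574.6  84.9 121.7]]
[510.24535371 105.68081632 105.4694756 ] [[313.38784245 273.58555825]
 [313.19760448 262.85267763]]
[[481.  105.   54.2]
 [577.2  97.8 120.2]
 [524.1 101.8  83.8]]
```

```bash
python3 -m handwheel '[[[9,-3,-13,0,0,0,0.3],[9,-1,-13,0,0,0,0.3],[3,-0.5,-4,0,0,0,0.3],[0,0,0,0,0,0,-1],[0,0,0,0,0,0,-1],[0,0,0,0,0,0,-1],[0,0,0,0,0,0,-1]]]' 40
```

```text
time_s: 3.05
eef_pos: [531.7, 100.8, 77.0]
ee_rot: [0.294, 0.047, 0.954, -0.014]
force: [-6.7, 1.4, 7.4]
grip_width: 0.34
grip_force: 40.5
```

```bash
python3 -m handwheel '[[[-11,1,17,0,0,0,-1],[-22,2,33,0,0,0,-1],[-24,2,33,0,0,0,-1],[-20,-20,25,0,0,0,-1],[0,-45,25,0.9,8.6,0,-1],[0,-55,15,0.8,8.6,0,-1],[0,-55,10,0.8,8.5,0,-1],[0,-10,0,0.8,8.5,0,-1]]]'
python3 - <<'E'
from h import *
import pickle
S=sense();cs={n:shot(n) for n in('wrist','scene','side')};pickle.dump(cs,open('c1.pkl','wb'))
save('w4',cs['wrist']['image']);q=S['ee_rot'];print(S['force'],R.from_quat([q[1],q[2],q[3],q[0]]).as_matrix().round(3))
E
```

```text
time_s: 4.05
eef_pos: [455.1, -80.9, 234.4]
ee_rot: [0.001, 0.051, 0.999, -0.002]
force: [-0.1, 0.7, -0.6]
grip_width: 0.338
grip_force: 40.8
[-0.12639121  0.69805872 -0.61944419] [[-0.995  0.103  0.001]
 [ 0.103  0.995 -0.004]
 [-0.001 -0.003 -1.   ]]
```

View pics/w4.png

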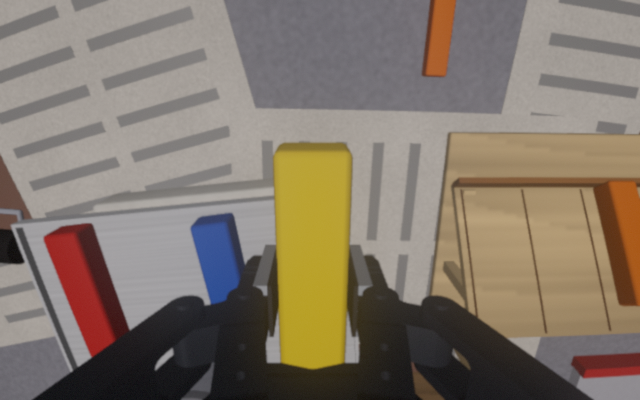

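Held yellow stick in the middle. On the pan, red at (88,290), blue at (218,260), front-right rim corner at (17,227).

```bash
python3 - <<'E'
from h import *
import pickle
cs=pickle.load(open('c1.pkl','rb'));c,A,B=cs['wrist'],cs['scene'],cs['side']
for z in(115,122): print('pan rim corner, front edge, side edge',z,onz(c,[(17,227),(275,198),(75,395)],z).round(1).tolist())
# top faces: top-near corners of red, blue ; edges
for z in(139,144): print('red nearL nearR; blue nearL nearR',z,onz(c,[(47,236),(92,226),(194,221),(232,215)],z).round(1).tolist())
for k in('red','blue'):
    for n,cc in(('scene',A),('side',B),('wrist',c)):
        q=[b for b in blobs(cc,k,150)]
        for ce,st,m in q:
            if (n=='scene' and 225<ce[0]<275 and ce[1]>180) or (n=='side' and 330<ce[0]<370 and ce[1]<180) or (n=='wrist' and ce[0]<260):
                h=cv2.convexHull(np.argwhere(m)[:,::-1].astype(np.int32));p=cv2.approxPolyDP(h,1.5,True).reshape(-1,2)
                print(k,n,ce,p.tolist())
E
```

```text
pan rim corner, front edge, side edge 115 [[460.3, -332.2, 115.0], [456.6, -111.4, 115.0], [644.6, -343.3, 115.0]]
pan rim corner, front edge, side edge 122 [[458.0, -325.0, 122.0], [454.4, -110.3, 122.0], [637.3, -335.9, 122.0]]
red nearL nearR; blue nearL nearR 139 [[462.0, -285.6, 139.0], [457.3, -247.0, 139.0], [460.7, -169.0, 139.0], [458.9, -140.4, 139.0]]
red nearL nearR; blue nearL nearR 144 [[460.2, -281.0, 144.0], [455.6, -243.2, 144.0], [459.0, -166.9, 144.0], [457.1, -139.0, 144.0]]
red scene [234.9 210.8] [[243, 223], [236, 224], [226, 202], [227, 198], [233, 197], [243, 217]]
red wrist [ 86.1 288. ] [[93, 356], [71, 308], [44, 239], [45, 236], [62, 227], [90, 225], [127, 328], [111, 344]]
blue scene [269.  197.5] [[280, 209], [267, 204], [260, 192], [260, 188], [267, 186]]
blue side [353.4 174.9] [[371, 179], [365, 182], [338, 176], [335, 172], [339, 169], [371, 175]]
blue wrist [216.4 258.5] [[221, 302], [211, 303], [192, 232], [192, 226], [201, 221], [220, 219], [226, 223], [238, 268], [238, 284], [226, 299]]
```

```bash
python3 -m handwheel '[[[25,-4,0,0,0,3,-1],[25,-4,-5,0,0,0,-1],[15,-4,-20,0,0,0,-1],[0,0,-25,0,0,0,-1],[0,0,-25,0,0,0,-1],[0,0,-20,0,0,0,-1],[0,0,0,0,0,0,-1],[0,0,0,0,0,0,-1]]]'
python3 - <<'E'
from h import *
import pickle
S=sense();cs={n:shot(n) for n in('wrist','scene','side')};pickle.dump(cs,open('c2.pkl','wb'))
a=cs['scene']['image'][170:290,210:340];b=cs['side']['image'][120:240,280:410]
save('w5',cv2.resize(np.hstack([a,b]),None,fx=3.07,fy=3.07,interpolation=cv2.INTER_CUBIC));print(S['eef_pos'],S['force'])
E
```

```text
time_s: 5.2
eef_pos: [520.3, -89.5, 139.1]
ee_rot: [0.003, 0.023, 1.0, -0.002]
force: [0.5, -0.4, -1.1]
grip_width: 0.339
grip_force: 40.8
[520.31334769 -89.46384948 139.05154242] [ 0.47853073 -0.36516038 -1.06801196]
```

View pics/w5.png

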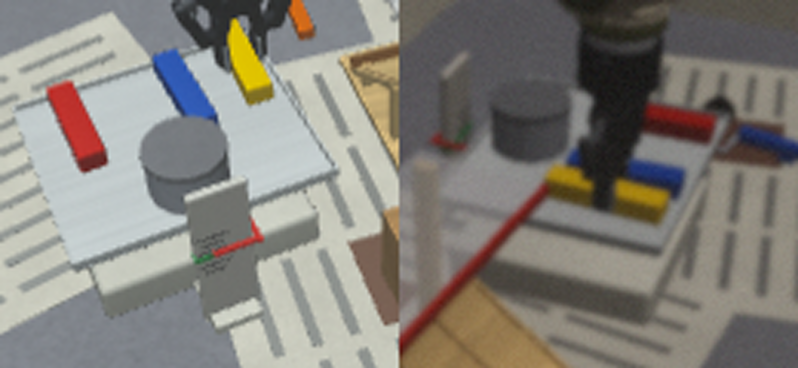

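Yellow is above the free right-hand lane, clear of blue and the rim. I'll lower it and release.

```bash
python3 -m handwheel '[[[0,0,-8,0,0,0,-1],[0,0,-7,0,0,0,-1],[0,0,0,0,0,0,-1],[0,0,0,0,0,0,-0.3],[0,0,0,0,0,0,0],[0,0,0,0,0,0,0],[0,0,8,0,0,0,0],[0,0,30,0,0,0,0]]]'
python3 -m handwheel '[[[-10,0,55,0,0,0,0],[-20,20,30,0,0,0,0.3],[-20,40,20,0,0,0,0.3],[-10,50,10,0,0,0,0.3],[0,50,0,-0.9,-8.6,0,0.3],[0,50,0,-0.9,-8.6,-1,0.3],[0,30,0,-0.9,-8.6,-2,0.3],[0,20,0,-0.9,-8.6,0,0.3]]]'
python3 - <<'E'
from h import *
import pickle
S=sense();cs={n:shot(n) for n in('wrist','scene','side')};pickle.dump(cs,open('c3.pkl','wb'))
a=cs['scene']['image'][170:290,210:340];b=cs['side']['image'][120:240,280:410]
g=cs['scene']['image'][225:285,260:320]
C=pickle.load(open('c0.pkl','rb'))['scene']['image'][225:285,260:320]
f=lambda x,k:cv2.resize(x,None,fx=k,fy=k,interpolation=cv2.INTER_CUBIC)
save('w6',np.vstack([f(np.hstack([a,b]),2.6)[:,:676],f(np.hstack([C,g]),4.6667)[:,:676] if 0 else cv2.resize(np.hstack([C,g]),(676,280),interpolation=cv2.INTER_CUBIC)]));print(S['eef_pos'],S['force'],S['ee_rot'],quad(cs['wrist'],'orange').tolist())
for n in('scene','side'):
  for k in('red','blue','yellow'):
    for ce,st,m in blobs(cs[n],k,30):
      if 200<ce[0]<420 and ce[1]>140:print(n,k,ce,st)
E
```

```text
time_s: 6.35
eef_pos: [519.5, -89.8, 160.7]
ee_rot: [0.0, 0.023, 1.0, -0.001]
force: [-0.3, -0.3, 0.5]
grip_width: 0.501
grip_force: 0.0
time_s: 7.35
eef_pos: [459.8, 171.6, 277.2]
ee_rot: [0.301, 0.048, 0.952, -0.025]
force: [1.0, -0.5, -0.3]
grip_width: 0.648
grip_force: 0.0
[459.84537754 171.60196611 277.15376599] [ 1.04302671 -0.46399222 -0.33901448] [ 0.30090189  0.04812761  0.9521053  -0.02524444] [[361.0, 59.0], [390.0, 57.0], [383.0, 179.0], [360.0, 180.0]]
scene red [235.  211.6] [226, 198, 19, 29, 264]
scene red [289.3 248.8] [280, 243, 16, 11, 34]
scene blue [269.1 198.4] [260, 187, 21, 24, 232]
scene yellow [289.1 194.1] [280, 181, 19, 27, 264]
side red [354.3 156.8] [348, 153, 14, 9, 89]
side red [297.7 212.6] [269, 181, 59, 64, 265]
side blue [407.6 168.3] [404, 166, 9, 6, 42]
side blue [344.  174.5] [335, 170, 20, 11, 130]
side yellow [336.6 184.2] [329, 180, 18, 9, 115]
```

View pics/w6.png

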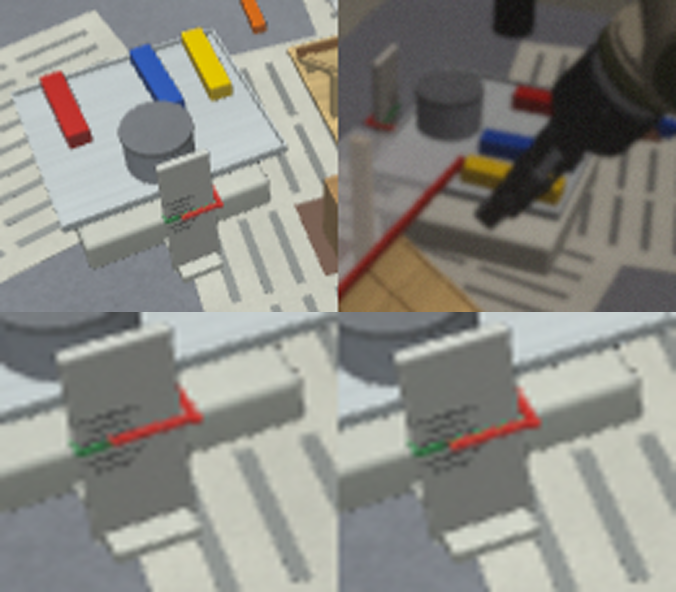

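Yellow lies flat on the pan. The pointer (bottom right of the picture, (490,435)) covers the band's lower part, but the parallax is unresolved, so I need the pointer's standoff from the plate. I'll check the joints before turning the wrist.

```bash
python3 - <<'E'
from h import *
import pickle
print(sense()['joints'].round(2))
C=[pickle.load(open(f,'rb'))['scene'] for f in('c0.pkl','c1.pkl','c3.pkl')]
g=np.array([735.,-190,103]);print('px per mm z',proj(C[0],[g+[0,0,5]])-proj(C[0],[g-[0,0,5]]),proj(C[0],[g,g+[0,10,0]]))
for c in C:
    im=c['image'].astype(float);r=im[:,:,0]-im[:,:,1:].max(2);gr=im[:,:,1]-np.maximum(im[:,:,0],im[:,:,2])
    out=[]
    for x in range(272,296):
        s=slice(240,262);a=np.clip(r[s,x],15,None)-15;b=np.clip(gr[s,x],6,None)-6;y=np.arange(240,262)
        out.append((x,round((a*y).sum()/a.sum(),2) if a.sum()>30 else 0,round((b*y).sum()/b.sum(),2) if b.sum()>8 else 0))
    print(out)
E
```

```text
[ 0.22 -0.03  1.92 -0.31  0.7  -1.07]
px per mm z [[-0.29122607 -2.10244485]] [[284.31628081 250.79654428]
 [287.43433966 249.61867997]]
[(272, 0, np.float64(252.56)), (273, 0, np.float64(253.89)), (274, 0, np.float64(254.55)), (275, 0, np.float64(254.37)), (276, 0, np.float64(253.74)), (277, 0, np.float64(253.46)), (278, 0, np.float64(253.17)), (279, np.float64(251.52), 0), (280, np.float64(252.11), 0), (281, np.float64(251.7), 0), (282, np.float64(251.27), 0), (283, np.float64(250.95), 0), (284, np.float64(250.54), 0), (285, np.float64(250.14), 0), (286, np.float64(249.78), 0), (287, np.float64(249.26), 0), (288, np.float64(249.05), 0), (289, np.float64(248.76), 0), (290, np.float64(248.26), 0), (291, np.float64(247.26), 0), (292, np.float64(244.7), 0), (293, np.float64(245.7), 0), (294, np.float64(246.41), 0), (295, np.float64(247.11), 0)]
[(272, 0, np.float64(252.56)), (273, 0, np.float64(253.92)), (274, 0, np.float64(254.55)), (275, 0, np.float64(254.35)), (276, 0, np.float64(253.76)), (277, 0, np.float64(253.41)), (278, 0, np.float64(253.15)), (279, np.float64(251.52), 0), (280
[... 541 characters left out ...]
, 0, np.float64(254.53)), (275, 0, np.float64(254.36)), (276, 0, np.float64(253.76)), (277, 0, np.float64(253.46)), (278, 0, np.float64(253.19)), (279, 0, 0), (280, np.float64(253.32), 0), (281, np.float64(252.78), np.float64(251.0)), (282, np.float64(252.28), 0), (283, np.float64(251.99), 0), (284, np.float64(251.77), np.float64(250.0)), (285, np.float64(251.45), 0), (286, np.float64(250.81), np.float64(249.0)), (287, np.float64(250.26), 0), (288, np.float64(250.35), 0), (289, np.float64(249.79), np.float64(248.0)), (290, np.float64(249.26), 0), (291, np.float64(248.7), 0), (292, np.float64(245.22), 0), (293, np.float64(246.33), 0), (294, np.float64(247.27), 0), (295, np.float64(248.1), 0)]
```

```bash
python3 -m handwheel '[[[0,0,20,0.9,8.6,0,0.3],[0,0,20,0.9,8.6,0,0.3],[0,-10,0,0.9,8.6,0,0.3],[0,-20,0,0.9,8.6,0,0.3],[0,-25,0,0,0,-10.5,0.3],[0,-25,0,0,0,-10.5,0.3],[0,-25,0,0,0,-10.5,0.3],[0,-25,0,0,0,-10.5,0.3]]]' | tail -1
python3 -m handwheel '[[[20,-25,0,0,0,-10.5,0.3],[20,-25,0,0,0,-10.5,0.3],[25,-25,0,0,0,-10.5,0.3],[25,-25,0,0,0,-10.5,0.3],[25,-25,0,0,0,-10.5,0.3],[25,-25,0,0,0,-10.5,0.3],[25,-25,0,0,0,-10.5,0.3],[25,-25,0,0,0,-10.5,0.3]]]' |tail -1
python3 -m handwheel '[[[10,-20,0,0,0,-10.5,0.3],[10,-20,0,0,0,-10.5,0.3],[10,0,0,0,0,-10.5,0.3],[0,0,0,0,0,-10.5,0.3],[0,0,0,0,0,-10.5,0.3],[0,0,0,0,0,0,0.3]]]'
python3 - <<'E'
from h import *
import pickle
c=shot('wrist');pickle.dump(c,open('w7.pkl','wb'))
S=sense();print(S['joints'].round(2),rays(c,[[320,200]]))
g=np.array([735.,-190,103]);print(proj(c,[g,[735,-190,190]]))
save('w7',c['image'])
E
```

```text
grip_force: 0.0
grip_force: 0.0
time_s: 10.25
eef_pos: [679.8, -201.2, 316.3]
ee_rot: [-0.011, 0.999, -0.034, -0.001]
force: [-0.9, -0.7, -0.4]
grip_width: 0.651
grip_force: 0.0
[-0.46  0.77  0.59  0.02  1.79  1.18] (array([ 757.12075785, -209.9430852 ,  450.56067442]), array([[-0.31595276,  0.01828437, -0.94859872]]))
[[301.0758777  111.56248315]
 [295.00843967 119.53318568]]
```

View pics/w7.png

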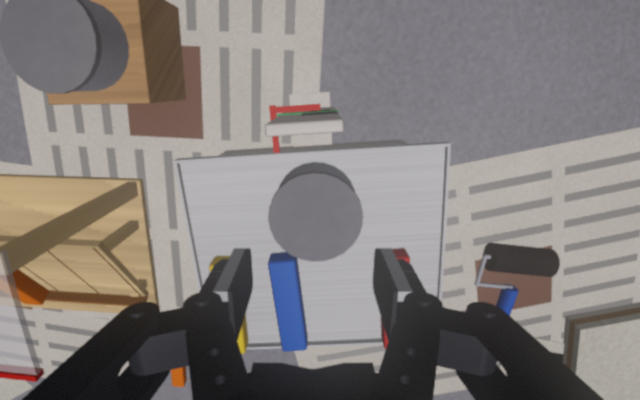

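From above, the pointer bar is at (270–320,107) in front of the plate's top (268–342,127), so the standoff can be measured. The pan's far corners are at (180,160) and (448,145).

```bash
python3 - <<'E'
from h import *
import pickle
c=pickle.load(open('w7.pkl','rb'));A=pickle.load(open('c3.pkl','rb'))['scene']
im=c['image'].astype(float);r=im[:,:,0]-im[:,:,1:].max(2)
for x in range(268,324,4):
    y=np.arange(98,116);a=np.clip(r[98:116,x]-15,0,None);print(x,round((a*y).sum()/max(a.sum(),1),2),end=' ')
print('\nrow107',r[107,312:326].round());
def sub(img,x,y0,y1): return img[y0:y1,x].sum(1).round()
for x in(280,300,320,335): print(x,sub(im,x,100,140)//3)
As=A['image'].astype(float);rs=As[:,:,0]-As[:,:,1:].max(2);print('scene tip',rs[250:257,274:284].round())
# pan far edge px by column profiles
for y in(165,175): print(y,(im[y,170:200].sum(1)//3), (im[y,438:458].sum(1)//3))
E
```

```text
268 0.0 272 110.4 276 109.87 280 109.17 284 108.91 288 108.68 292 108.37 296 108.15 300 107.91 304 107.64 308 107.37 312 107.11 316 106.89 320 106.91 
row107 [104. 103. 103. 105. 104. 103. 101.  82.  43.  13.   6.   6.   4.   5.]
280 [174. 174. 175. 175. 174. 168. 146. 117. 107. 106. 104. 107. 123. 135.
 120. 109. 106. 106. 106. 106. 105. 106. 116. 139. 161. 175. 180. 183.
 183. 184. 185. 185. 186. 184. 177. 168. 165. 169. 171. 170.]
300 [181. 181. 181. 181. 173. 135. 107. 106. 106. 107. 105. 107. 104. 107.
 103. 100. 103. 105. 105. 106. 107. 122. 147. 166. 179. 182. 183. 184.
 184. 186. 186. 186. 184. 174. 170. 177. 180. 179. 179. 179.]
320 [179. 179. 176. 168. 158. 154. 149. 131. 111. 101.  86.  83.  72.  72.
  86. 100. 104. 102. 105. 109. 127. 153. 171. 181. 182. 183. 185. 186.
 186. 187. 185. 182. 170. 166. 175. 179. 179. 180. 179. 179.]
335 [127. 127. 127. 128. 130. 131. 128. 125. 120. 106.  90.  76.  79.  86.
  97. 103. 103. 102. 108. 124. 152. 169. 179. 182. 183. 184. 185. 187.
 187. 187. 182. 166. 142. 129. 126. 126. 130. 130. 130. 130.]
scene tip [[ -3.  -3.  -2.  -2.  -3.  
[... 165 characters left out ...]
0. 109. 107.  64.]
 [-41. -63. -49. -48. -32.  -1.  60.  48.  24.   6.]
 [-45. -39. -20.  -8.  -7.  -2.   7.   7.  -1.  -1.]
 [ -6.  -6.  -5.  -2.  -1.  -1.  -1.  -1.  -1.  -3.]]
165 [134. 134. 142. 166. 173. 174. 166. 135. 110. 124. 159. 176. 179. 178.
 179. 179. 179. 178. 179. 179. 179. 179. 178. 179. 178. 179. 179. 179.
 178. 178.] [177. 176. 177. 177. 175. 167. 142. 113. 130. 160. 172. 164. 151. 146.
 149. 156. 160. 164. 168. 170.]
175 [135. 134. 138. 152. 168. 171. 173. 174. 164. 131. 114. 135. 169. 179.
 180. 180. 181. 180. 180. 181. 181. 180. 179. 180. 180. 180. 181. 180.
 180. 180.] [181. 181. 181. 182. 178. 164. 124. 116. 148. 171. 175. 175. 176. 177.
 177. 178. 177. 176. 176. 175.]
```

```bash
python3 - <<'E'
from h import *
import pickle
c=pickle.load(open('w7.pkl','rb'));A=pickle.load(open('c3.pkl','rb'))['scene']
print('tip tri',*tri(c,(319.7,106.8),A,(279.7,253.4)))
pt=onz(c,[(319.7,106.8),(300,107.9)],104.);print('ptr at z104',pt.round(1).tolist())
e=onz(c,[(280,123.6),(300,122),(320,120.8),(335,119.5)],190.);n=onz(c,[(280,134.3),(300,132.8),(335,131)],190.);print('far edge',e.round(1).tolist(),'near edge',n.round(1).tolist())
# band on plate plane from scene: plate far plane x-line from e
d=e[3]-e[0];d/=np.linalg.norm(d);nrm=np.array([d[1],-d[0],0])
if nrm[0]<0:nrm=-nrm
for off in(-1,0,1):
    o,v=rays(A,[(275,254.2),(276.5,253.6),(278,253.15),(285,250.4)]);P=o+v*(((e[1]+off*nrm-o)@nrm)/(v@nrm))[:,None];print('band',off,P.round(1).tolist())
print('standoff',((pt-e[1])@nrm).round(2),'yaw',np.arctan2(-d[0],d[1]) if d[1]>0 else np.arctan2(d[0],-d[1]))
# pointer height from scene on plane through wrist pointer ray => tri; plate foot/top check
print('plate top far corners tri',tri(c,(268.5,124.5),A,(290.9,222+0)),)
for y,xl,xr in((165,178,445.2),(175,180,444.7)):
  for z in(104,108,112,116,120): 
    a,b=onz(c,[(xl,y),(xr,y)],z);print(y,z,np.linalg.norm(a-b).round(1),end=' ')
  print()
E
```

```text
tip tri [ 738.83085302 -207.46427003  104.53795857] 2.6831822662012317
ptr at z104 [[738.5, -208.8, 104.0], [738.7, -189.3, 104.0]]
far edge [[732.7, -178.4, 190.0], [732.9, -193.6, 190.0], [732.9, -208.7, 190.0], [733.1, -219.9, 190.0]] near edge [[724.7, -177.7, 190.0], [724.9, -193.0, 190.0], [724.5, -219.5, 190.0]]
band -1 [[732.2, -218.9, 99.8], [732.1, -214.1, 99.9], [732.1, -209.4, 99.4], [731.9, -186.9, 99.6]]
band 0 [[733.2, -219.1, 101.1], [733.1, -214.3, 101.2], [733.1, -209.6, 100.7], [732.9, -187.2, 100.9]]
band 1 [[734.2, -219.3, 102.4], [734.1, -214.6, 102.5], [734.1, -209.9, 102.0], [733.9, -187.4, 102.2]]
standoff [5.39 5.77] yaw 0.008587101800031124
plate top far corners tri (array([ 736.07787481, -167.06493062,  216.0439535 ]), np.float64(13.308244432045118))
165 104 279.2 165 108 276.0 165 112 272.8 165 116 269.6 165 120 266.3 
175 104 279.1 175 108 275.8 175 112 272.6 175 116 269.4 175 120 266.2
```

The pointer is near the band's upper part (about +2 ± 1 mm above its middle), which is too uncertain to decide. I'll take a low frontal look at the stick ends and base edge.

```bash
python3 -m handwheel '[[[-15,0,10,0,0,10.5,0.3],[-20,0,10,0,0,10.5,0.3],[-20,0,0,0,0,10.5,0.3],[-20,0,0,0,0,10.5,0.3],[-20,0,0,0,0,10.5,0.3],[-20,0,0,0,0,10.5,0.3],[-20,0,0,0,0,10.5,0.3],[-20,0,0,0,0,10.5,0.3]]]' | head -2
python3 -m handwheel '[[[-20,5,0,0,0,10.5,0.3],[-20,5,0,0,0,10.5,0.3],[-20,5,0,0,0,10.5,0.3],[-20,5,0,0,0,10.5,0.3],[-20,5,0,0,0,10.5,0.3],[-20,5,0,0,0,10.5,0.3],[-15,5,0,0,0,10.5,0.3],[-10,5,0,0,0,10.5,0.3]]]' |head -2
python3 -m handwheel '[[[0,0,-10,0,0,10,0.3],[0,0,-20,0,-9,0,0.3],[0,0,-30,0,-9,0,0.3],[0,0,-30,0,-9,0,0.3],[0,0,-30,0,-9,0,0.3],[0,0,-20,0,-9,0,0.3],[0,0,-10,0,0,0,0.3],[0,0,0,0,0,0,0.3]]]'
python3 -c "
from h import *
s=sense();print(s['joints'].round(2),s['eef_pos'])"
```

```text
time_s: 11.3
eef_pos: [524.4, -200.3, 336.3]
time_s: 12.3
eef_pos: [379.6, -160.0, 336.4]
time_s: 13.3
eef_pos: [401.6, -134.9, 224.1]
ee_rot: [0.351, 0.067, 0.934, 0.006]
force: [0.2, 0.2, -0.5]
grip_width: 0.648
grip_force: 0.0
[-0.93 -0.2   2.26  0.82  0.76 -2.88] [ 401.6120693  -134.92145619  224.08966564]
```

```bash
python3 -m handwheel '[[[0,0,0,0,0,-10,0.3],[0,0,0,0,0,-10,0.3],[0,-10,-15,0,0,-3,0.3],[5,-10,-20,0,0,0,0.3],[5,0,-20,0,0,0,0.3],[0,0,-10,0,0,0,0.3],[0,0,0,0,0,0,0.3]]]'
python3 - <<'E'
from h import *
import pickle
s=sense();c=shot('wrist');print(s['joints'].round(2),rays(c,[[320,200]]))
pickle.dump(c,open('w8.pkl','wb'));save('w8',c['image'])
for k in('red','blue','yellow'):
    for ce,st,m in blobs(c,k,150):print(k,ce,st)
E
```

```text
time_s: 14.18
eef_pos: [410.5, -155.1, 157.0]
ee_rot: [0.342, 0.227, 0.91, -0.054]
force: [-0.5, 0.2, 0.3]
grip_width: 0.653
grip_force: 0.0
[-0.77 -0.04  2.34  0.97  0.29 -2.72] (array([279.07171981, -92.47997102, 209.29282887]), array([[ 0.78442605, -0.33753236, -0.5203342 ]]))
red [194.3 279.1] [180, 264, 31, 32, 648]
red [263.8 309.4] [246, 298, 43, 20, 468]
blue [ 37.7 200. ] [0, 174, 84, 58, 1952]
blue [350.2 255.9] [323, 225, 51, 68, 2030]
yellow [466.1 235.5] [436, 190, 56, 93, 3969]
```

```bash
python3 - <<'E'
import cv2
im=cv2.imread('pics/w8.png');cv2.imwrite('pics/w8c.png',cv2.resize(im[40:340,140:540],(800,600),interpolation=cv2.INTER_CUBIC))
E
```

```text
(no output)
```

View pics/w8c.png

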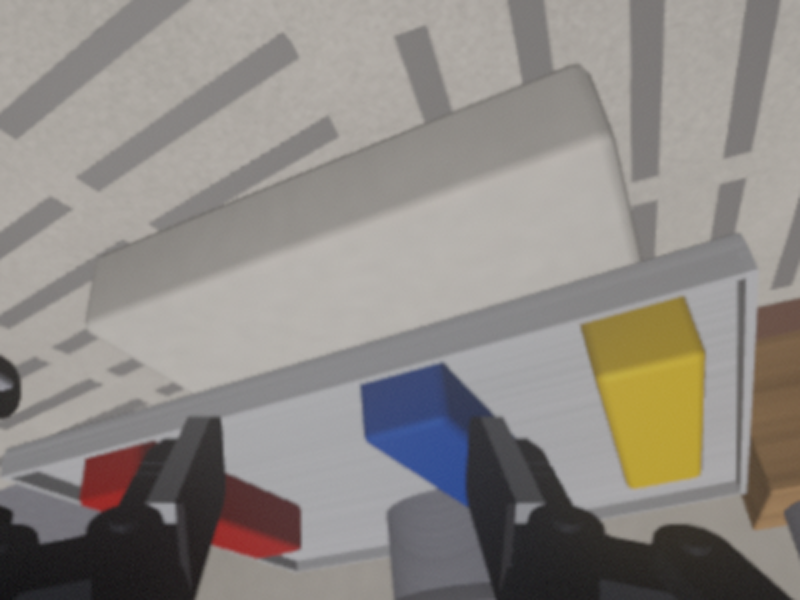

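The frontal view shows base corners at crop (580,67), (612,138), (100,255) and (88,325). The yellow end face is at (582,323), (685,297), (602,378) and (704,351), and blue's at (362,385), (445,364) and (366,440).

```bash
python3 - <<'E'
from h import *
import pickle
c=pickle.load(open('w8.pkl','rb'));f=lambda *p:[(140+x/2-.25,40+y/2-.25) for x,y in p]
b=onz(c,f((580,67),(100,255)),0);print('base bottom',b.round(1).tolist(),np.linalg.norm(b[0]-b[1]))
t=onz(c,f((612,138),(88,325)),45);print('base top at45',t.round(1).tolist(),np.linalg.norm(t[0]-t[1]))
K,d,Rm,tv=cam(c)
def pnp(name,obj,px):
    ok,r,t=cv2.solvePnP(np.array(obj,float),np.array(px,float),K,d,flags=cv2.SOLVEPNP_SQPNP);r,t=cv2.solvePnPRefineLM(np.array(obj,float),np.array(px,float),K,d,r,t)
    M=Rm.T@cv2.Rodrigues(r)[0];p=Rm.T@(t.ravel()-tv);e=cv2.projectPoints(np.array(obj,float),r,t,K,d)[0].reshape(-1,2)-px
    print(name,p.round(1),'z-axis',M[:,2].round(3),'x',M[:,0].round(3),'res',np.abs(e).max().round(2))
pnp('yellow',[(-60,15,0),(-60,-15,0),(-60,15,24),(-60,-15,24),(60,15,24),(60,-15,24)],f((685,297),(582,323),(704,351),(602,378),(702,475),(631,488)))
pnp('base',[(-110,120,0),(-110,-120,0),(-110,120,45),(-110,-120,45)],f((580,67),(100,255),(612,138),(88,325)))
# vertical-edge method: end face top/bottom of known 24 height
def vert(pb,pt,h):
    o,v=rays(c,f(pb,pt)); # o+s v0 +h z = o+u v1
    A=np.c_[v[0],-v[1]];s=np.linalg.lstsq(A,[0,0,-h],rcond=None)[0];return (o+s[0]*v[0]).round(1)
for n,pb,pt in(('yL',(582,323),(602,378)),('yR',(685,297),(704,351)),('blueL',(362,385),(366,440))):print(n,vert(pb,pt,24))
def dist(p,q,L,z):pass
for z in(100,104,108,112): 
    y=onz(c,f((582,323),(685,297)),z);yt=onz(c,f((602,378),(704,351)),z+24);print(z,np.linalg.norm(y[0]-y[1]).round(1),np.linalg.norm(yt[0]-yt[1]).round(1),'lean',(yt-y).round(1).tolist())
E
```

```text
base bottom [[473.1, -77.5, 0.0], [469.8, -311.7, 0.0]] 234.23939499214174
base top at45 [[466.2, -76.5, 45.0], [464.8, -305.9, 45.0]] 229.45819302272375
yellow [553.3 -89.6  95. ] z-axis [-0.028  0.01   1.   ] x [ 0.998 -0.05   0.028] res 3.16
base [ 590.6 -202.2   -3. ] z-axis [-0.066  0.047  0.997] x [ 0.996 -0.052  0.069] res 0.59
yL [ 520.7 -104.8   80. ]
yR [538.7 -65.7  71.5]
blueL [ 511.5 -194.1   85.8]
100 31.7 28.4 lean [[-8.7, 1.7, 24.0], [-11.3, -1.5, 24.0]]
104 30.5 27.1 lean [[-10.4, 1.8, 24.0], [-12.9, -1.6, 24.0]]
108 29.4 25.8 lean [[-12.1, 1.8, 24.0], [-14.5, -1.8, 24.0]]
112 28.2 24.4 lean [[-13.8, 1.8, 24.0], [-16.1, -1.9, 24.0]]
```

Corner roundings spoil the single view. I'll rise in small settled steps, track features by optical flow, and use the paper stripes (z = 0) as the reference.

```bash
cat > grab.py <<'E'
import sys,pickle
from h import *
c=shot('wrist');pickle.dump(c,open(sys.argv[1],'wb'))
E
Z='[0,0,0,0,0,0,0.3]'
python3 -m handwheel '[[[0,0,15,0,0,0,0.3],[0,0,0,0,0,0,0.3],[0,0,0,0,0,0,0.3]]]' | head -2; python3 grab.py v1.pkl
python3 -m handwheel '[[[0,0,15,0,0,0,0.3],[0,0,0,0,0,0,0.3],[0,0,0,0,0,0,0.3]]]' | head -2; python3 grab.py v2.pkl
python3 -m handwheel '[[[0,0,20,0,0,0,0.3],[0,0,0,0,0,0,0.3],[0,0,0,0,0,0,0.3]]]' | head -2; python3 grab.py v3.pkl
python3 -m handwheel '[[[0,0,20,0,0,0,0.3],[0,0,0,0,0,0,0.3],[0,0,0,0,0,0,0.3]]]' | head -2; python3 grab.py v4.pkl
python3 - <<'E'
from h import *
import pickle
C=[pickle.load(open(f,'rb')) for f in('w8.pkl','v1.pkl','v2.pkl','v3.pkl','v4.pkl')][1:]
G=[cv2.cvtColor(c['image'],cv2.COLOR_RGB2GRAY) for c in C]
# seed features over whole image
p=cv2.goodFeaturesToTrack(G[0],250,0.02,5,blockSize=5);p=cv2.cornerSubPix(G[0],p,(3,3),(-1,-1),(3,30,.01))
T=[p.reshape(-1,2)];ok=np.ones(len(p),bool)
q=p
for a,b in zip(G,G[1:]):
    n,s,_=cv2.calcOpticalFlowPyrLK(a,b,q,None,winSize=(15,15),maxLevel=3);bk,s2,_=cv2.calcOpticalFlowPyrLK(b,a,n,None,winSize=(15,15),maxLevel=3)
    ok&=(s.ravel()>0)&(np.linalg.norm((bk-q).reshape(-1,2),axis=1)<.3);q=n;T.append(n.reshape(-1,2))
hsv=cv2.cvtColor(C[0]['image'],cv2.COLOR_RGB2HSV)
res=[]
for i in np.where(ok)[0]:
    M=np.zeros((3,3));b=np.zeros(3);L=[]
    for c,t in zip(C,T):
        o,v=rays(c,[t[i]]);v=v[0];A=np.eye(3)-np.outer(v,v);M+=A;b+=A@o;L.append((o,A))
    P=np.linalg.solve(M,b);e=max(np.linalg.norm(A@(P-o)) for o,A in L)
    if e<1.0 and np.linalg.norm(T[-1][i]-T[0][i])>8: res.append((P,e,T[0][i]))
tab=[r for r in res if abs(r[0][2])<12];print('table',len(tab),np.median([r[0][2] for r in tab]),np.std([r[0][2] for r in tab]))
for P,e,t in sorted(res,key=lambda r:r[0][2]):
    if P[2]>15: print(P.round(1),round(e,2),t.round(),hsv[int(t[1]),int(t[0])])
E
```

```text
time_s: 14.6
eef_pos: [410.3, -154.8, 172.4]
time_s: 15.02
eef_pos: [410.1, -154.6, 186.7]
time_s: 15.45
eef_pos: [410.0, -154.5, 206.4]
time_s: 15.88
eef_pos: [410.0, -154.5, 226.3]
table 100 1.5437512354710639 4.349045807167637
[ 478.7 -427.7   16.4] 0.37 [119. 204.] [125  11 145]
[ 462.1 -457.2   16.5] 0.38 [ 90. 205.] [ 0 50 87]
[ 493.1 -542.    20. ] 0.77 [ 70. 235.] [  8   8 121]
[ 517.  -425.7   21.6] 0.36 [147. 221.] [130  13 121]
[ 515.4 -433.5   23.7] 0.16 [141. 224.] [158  14  71]
[ 529.1 -435.    34.6] 0.1 [147. 236.] [ 11  20 101]
[748.4 -37.  102.6] 0.22 [521. 273.] [15 96 98]
[801.9 -27.2 103.7] 0.45 [527. 283.] [ 15  93 140]
[694.2 -60.2 104. ] 0.58 [501. 265.] [150   3 166]
[ 694.2 -263.3  104.1] 0.3 [334. 299.] [128   7 151]
[833.3 -27.6 106.9] 0.27 [527. 291.] [ 15  77 156]
[822.6 -47.1 107.9] 0.16 [513. 293.] [ 15  34 134]
[ 685.  -326.9  108.5] 0.38 [288. 309.] [120   2 137]
[ 613.7 -230.2  109. ] 0.32 [332. 282.] [128   6 165]
[ 575.9 -261.9  109. ] 0.27 [289. 278.] [177  22 127]
[ 461.3 -145.7  111.8] 0.75 [357. 199.] [113  13 158]
[ 699.5 -266.   112.1] 0.32 [334. 306.] [120   2 138]
[698.9 -56.7 112.4] 0.1 [506. 273.] [  9  12 143]
[ 459.9 -171.9  113. ] 0.22 [318. 211.] [113  14 161]
[ 457.7 -101.7  113.3] 0.23 [423. 178.] [150   2 167]
[460.4 -74.9 113.7] 0.23 [472. 167.] [ 23 139 139]
[ 458.8 -288.7  113.8] 0.17 [185. 251.] [170   9 162]
[ 466.1 -175.   126.5] 0.11 [320. 234.] [117  14 161]
[ 579.4 -263.8  128.6] 0.13 [290. 298.] [  0  83 135]
[465.4 -73.5 128.7] 0.04 [483. 192.] [ 20  42 156]
[ 461.4 -102.4  130.1] 0.09 [430. 206.] [ 21  46 150]
[776.2  44.9 148.9] 0.32 [610. 302.] [135  10 100]
[784.9 -26.8 149.9] 0.53 [542. 316.] [130   9  82]
[ 603.9 -223.1  153. ] 0.52 [338. 321.] [126  12 103]
[804.4  57.3 155.2] 0.23 [618. 310.] [ 15  12 125]
[799.1 -29.7 157.8] 0.36 [541. 325.] [ 15  14 111]
[ 619.1 -234.8  159.8] 0.15 [334. 332.] [ 19  15 136]
```

Corrected for the table's +1.5 mm bias, the stick tops stand near 127 mm and the rim near 112 mm. That puts the pan floor at about 103–105 mm, sunk 25–27 mm. The pointer triangulation (104.5 mm) agrees, so the pan is inside the band with one stick added. A further stick would bring it to about 30–31 mm, at or past the upper edge.

```bash
python3 -c "
from rig import *
print(finish_job())"
```

```text
the job is handed in; nothing more can be done
None
```

The job is handed in: I moved the yellow stick to the pan, which I measured at about 25–27 mm sunk (band 24.3–30.2 mm), and left the orange stick on the rack and everything else in place; no verdict came back.

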